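# Index the sample cell into the photometer beam and shut the cover

## Task

The stoppered sample cell is to be measured: push the photometer's cell carriage along its slide by the upright tab until the spring detent clicks in with that cell standing in the light beam, leaving all cells in their pockets. Then swing the cover down over the well until it is fully shut, without slamming it, and leave the vial, the beaker and the flask where they stand.

Things in the scene. Friction and masses are not known exactly. Their poses are not given: they have to be found in the camera images.
- photometer: grey bench photometer, fixed; spans x -190..160, y -170..76, 120 mm high. Origin on the bench under the beam crossing; x points away from the robot at yaw 0, y left. Its flat top (deck) has an open well x -147..100, y -45..45, 50 mm deep, in which the carriage slides along x. Dark index lines on the deck and round windows in the well walls at x = 0 mark the beam. Flat keypad at the right
- beam (a point): point where the light beam, which runs along the photometer's y, crosses the middle of the carriage's slide (photometer x 0, y 0, 105 mm above the bench); axes as the photometer's
- carriage (a joint): carriage position along the photometer's x in m, growing away from the robot, travel -0.066..0.044, starts near -0.054. Aluminium block 130 x 40 mm, top 104 mm above the bench (94 around the tab); three square pockets in a row along x at -30, 0, +30 mm from its centre, which is in the beam at 0. Detents at -0.030, 0, +0.030 put the far, middle, near pocket in the beam
- detent (a point): spring roller on the well's left wall at photometer x 0, 84 mm above the bench; it drops into V notches in the carriage's left side. Let go within about 3 mm of a notch, the carriage is drawn to its middle. Sliding between notches takes 1 to 3 N, leaving a notch about 6 N; entering one, the carriage may jump ahead of the pusher by up to 5 mm
- tab (a point): middle of the top edge of the black upright tab on the carriage's near end: 12 mm thick (along x), 26 mm wide, its top 150 mm above the bench (30 mm above the deck); 62 mm nearer than the carriage's centre; axes as the photometer's. Its near face is 6 mm nearer than this point
- sample_cell: the sample cell: clear square cell 18 x 18 x 45 mm with a round stopper 15 mm across and 11 mm tall on top, so the tallest of the three things in the pockets. Stands loosely (1 mm play a side, 22 mm deep) in one of the three pockets, which differs from run to run. Origin at the centre of its underside, 82 mm above the bench
- blank_cell: clear square cell 18 x 18 x 45 mm, flat top without stopper, in another pocket. Origin at the centre of its underside
- low_block: black square block 18 x 18 x 32 mm in the remaining pocket. Origin at the centre of its underside
- lid (a joint): cover's opening angle in rad: 0 fully shut, 2.0 the stop; starts at 1.75..1.95, open on the photometer's left (+y), leaning outwards. Hollow shell 265 mm long (photometer x -155..110), 130 mm from hinge to free edge, 42 mm tall over the deck when shut; flat outer face looks up when shut, to +y when upright. A stiff hinge holds it at any angle; moving it takes up to 5 N at the free edge
- lid_hinge (a point): middle point on the cover's hinge line, which runs along the photometer's x at y 80 mm, 120 mm above the bench (photometer x 0)
- lid_edge (a point): point on the cover's free edge, at the corner of its outer face: 130 mm from the hinge side and 42 mm above the hinge plane in the cover's own frame (photometer x 0)
- vial: small glass vial, 24 mm across, 50 mm tall, standing on the deck at its far right corner; bystander. Origin at the centre of its underside
- beaker: open glass beaker, 66 mm across, 85 mm tall, on the bench to the left; bystander. Origin at the centre of its underside
- flask: white plastic bottle, 60 mm across, 140 mm tall, on the bench to the right; bystander. Origin at the centre of its underside

How it is judged:
By the outcome, as a careful person would: the job done as asked, in the order asked, and still so for the second after the job is handed in, with the robot touching nothing.
It also fails if it takes over 51 s, if anything falls off the work surface, if the arm or the gripper's body presses on something with over 40 N, if the wrist force passes 120 N, or if a joint passes its speed limit or range.

## Robot

A 6-joint arm with a two-finger parallel gripper is mounted at the origin on the work surface. World frame = base frame: x ahead of the robot, y to its left, z up, the work surface at z = 0. Lengths are in m, angles in rad, forces in N, time in s.
With the tool pointing down it reaches from about 0.35 to 0.875 m from the base axis. Payload 15.5 kg.
Tool frame: the origin (TCP) lies at the very end of the fingers, on their centre line; the grasp point (between the pads) lies 19 mm behind it; x points along the fingers, y is the direction in which the jaws open and shut, and the axes are right-handed (so a half turn about x gives the same grasp; the last joint's range is limited). The gripper opens to 85 mm and grips with 20 to 120 N. Pads are 22 mm wide; open, the fingers measure 114 mm over their backs; the gripper's body (76 mm by 85 mm) begins 54 mm behind the grasp point. The pads swing forward as they close: fully open they stand 13 mm farther back than shut.
Start: joints at [1.183, 0.494, 1.345, -0, 1.302, -0.096], TCP at [0.18, 0.598, 0.231] pointing down, gripper open.
Joint ranges: [-2.91, 2.91], [-0.82, 2.16], [0.22, 2.67], [-1.22, 4.37], [0.12, 2.79], [-3.08, 3.08]. Speed limits (rad/s): [1.89, 1.89, 2.57, 3.01, 3.01, 3.01].

## Interface

Orientations are given as a unit quaternion [x, y, z, w].
In Python, from rig import readout, viewer, job gives the robot as it stands.
- The arm moves only by the tool carry_out, never from a script. Its argument "moves" is a list of rows, each a list of 5 numbers: the shift along the tool's x, y, z in cm, then the turn about the tool's x in rad, then the opening, from 0 (shut) to 1 (fully open). A call has 1 to 20 rows; each row is the pose to reach, as a shift and turn from the pose commanded when the call began, along the tool's axes at that moment; what a row does not reach only later rows make up. A row lasts 1/10 s, in which the tool goes at most 50 mm and 8.59 degrees, less where a joint would pass 70% of its speed; a pose out of reach is approached as far as the arm can. A call with a gripper value outside its range is refused whole. The fingers move at their own pace and stop on an object; the grip force is fixed at half the most. Time passes only in rows, so rows that repeat a pose let the fingers close. It gives the time, the measured TCP pose, the force and the opening at its end, in the units of the state.
- readout.state(): the state, without advancing time (a new reading comes with each control period).
- viewer.snapshot(name): name is "scene" or "top" or "wrist"; returns the picture (384x512x3 uint8, red, green, blue); there is no depth.
- viewer.get_calibration(name): a dict with "fx", "fy", "cx", "cy" (pixels), "dist" ([k1, k2, p1, p2, k3] as OpenCV has them; the pictures are not rectified), "extrinsics" (4x4, takes a point from camera to world coordinates); the wrist camera has in their place "hand_eye" (4x4, takes a point from camera to tool coordinates, whose origin is the TCP and whose axes are the tool frame's). Camera axes: x right, y down, z forward; pixel columns grow to the right and rows downward; lengths in m; the calibration is good to about 2 mm. A picture is of the moment at which its call begins: read the wrist's pose just before it. get_calibration takes no time and is no camera call.
- job.finish_job(): hands the job in, once; it reports no verdict.
The state is a dict: "time": time; "joint_pos": joint angles; "joint_velocities": joint speeds; "joint_efforts": joint torques, N m; "tcp_pos": TCP position; "tcp_rot": TCP orientation; "wrist_force": force on the tool from outside, world axes, zero at the start; "moment": the same for the moment, N m; "opening": opening from 0.0 (shut) to 1.0 (fully open).
Only numpy, scipy, OpenCV 4.12 (cv2) and the standard library are available. Lean on these libraries where they do the work, as an engineer would, in place of code of your own. Each camera call takes 0.05 s, during which the arm holds its last target. There are 200 camera calls.

## Working session

There is one attempt and no reset: what is moved stays moved. The work goes in short steps, Python scripts to look and compute and a tool call to move; the robot and the scene stay as the last step left them, time stands still between calls to the robot, and variables do not carry over. Pictures are saved under pics/ and viewed, about 8 in all and at most 12, crops included, and the job is handed in when it is done.

Besides the shell and the picture viewer there is one more tool, called after "Emit:" in YAML: its name, and indented under it one key for each argument. carry_out: Moves the arm, as the interface text tells. Its arguments: {"type":"object","properties":{"moves":{"type":"array","items":{"type":"array","items":{"type":"number"}}}},"required":["moves"]}

```bash
mkdir -p pics; ls; cat > h.py <<'E'
import numpy as np, cv2
from rig import readout, viewer, job
from scipy.spatial.transform import Rotation as R
def snap(n,f,crop=None,scale=1):
    im=viewer.snapshot(n)[:,:,::-1].copy()
    cv2.imwrite('pics/raw_'+f,im)
    save(im,f,crop,scale)
def save(im,f,crop=None,scale=1):
    if crop: im=im[crop[1]:crop[3],crop[0]:crop[2]]
    cv2.imwrite('pics/'+f,cv2.resize(im,None,fx=scale,fy=scale,interpolation=cv2.INTER_CUBIC))
def cal(n,st=None):
    c=viewer.get_calibration(n)
    K=np.array([[c['fx'],0,c['cx']],[0,c['fy'],c['cy']],[0,0,1]]);d=np.array(c['dist'])
    if 'extrinsics' in c: T=np.array(c['extrinsics'])
    else:
        st=st or readout.state(); W=np.eye(4);W[:3,:3]=R.from_quat(st['tcp_rot']).as_matrix();W[:3,3]=st['tcp_pos'];T=W@np.array(c['hand_eye'])
    return K,d,T
def proj(C,P):
    K,d,T=C;Ti=np.linalg.inv(T)
    return cv2.projectPoints(np.atleast_2d(np.array(P,float)),cv2.Rodrigues(Ti[:3,:3])[0],Ti[:3,3],K,d)[0].reshape(-1,2)
def onz(C,uv,z):
    K,d,T=C;n=cv2.undistortPoints(np.array([[uv]],float),K,d).ravel()
    r=T[:3,:3]@[n[0],n[1],1];return T[:3,3]+r*(z-T[2,3])/r[2]
E
python3 - <<'E'
from h import *
s=readout.state();print(s)
a=viewer.snapshot('scene')[:,:,::-1];b=viewer.snapshot('top')[:,:,::-1]
cv2.imwrite('pics/raw_scene.png',a);cv2.imwrite('pics/raw_top.png',b)
cv2.imwrite('pics/s1.png',cv2.resize(a,(800,600)));cv2.imwrite('pics/t1.png',cv2.resize(b,(800,600)))
for n in('scene','top'):print(cal(n)[2])
E
```

```text
pics
{'time': 0.0, 'joint_pos': array([ 1.18250363e+00,  4.94184687e-01,  1.34611642e+00, -4.78013106e-06,
        1.30254343e+00, -9.54942531e-02]), 'joint_velocities': array([-0.00027002,  0.00039213, -0.00110476, -0.00041622, -0.00044085,
        0.00069293]), 'joint_efforts': array([ 1.40078213e-03, -8.82174110e+01, -3.83866274e+01, -3.09946545e-04,
        1.01755964e-02, -2.22841743e-05]), 'tcp_pos': array([0.18025103, 0.59806069, 0.23070432]), 'tcp_rot': array([ 0.10271992,  0.69964706, -0.10358014,  0.69943818]), 'wrist_force': array([-0.40213766, -0.35299234, -0.01430706]), 'moment': array([ 0.00294777,  0.05059992, -0.00062029]), 'opening': 0.9966057528162615}
[[ 0.71676304  0.57724868 -0.39119651  0.99075562]
 [ 0.69714423 -0.60568057  0.38358959 -0.41369009]
 [-0.01551355 -0.54766323 -0.83655503  0.95473054]
 [ 0.          0.          0.          1.        ]]
[[ 0.00952695 -0.9958305   0.09072406  0.5273318 ]
 [-0.99984643 -0.00815205  0.01551333 -0.02400412]
 [-0.01470906 -0.09085793 -0.99575523  1.13021957]
 [ 0.          0.          0.          1.        ]]
```

View pics/s1.png

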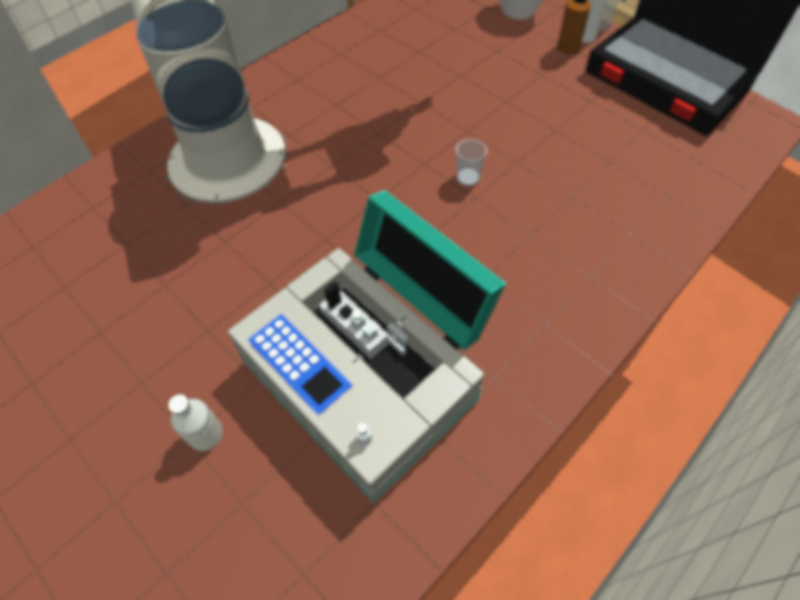

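View pics/t1.png

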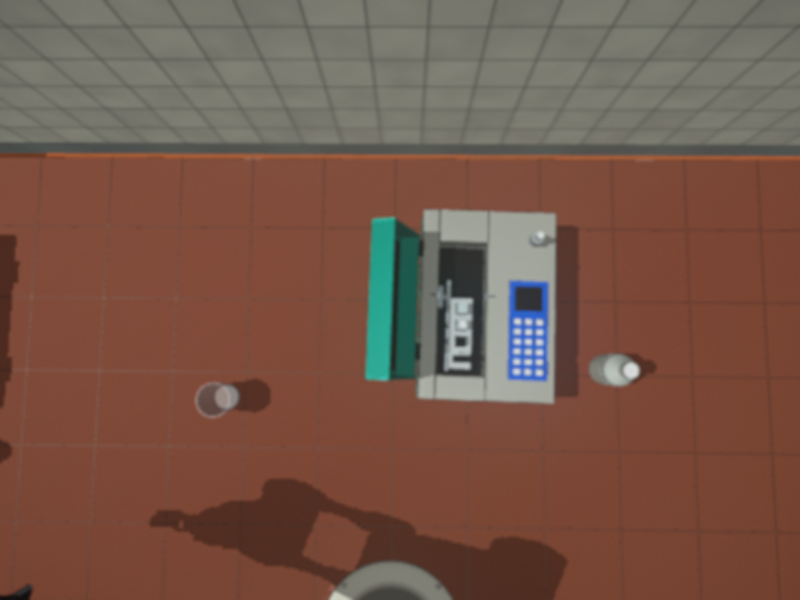

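The scene view shows the photometer yawed slightly, the lid open on the left and the cells near (360,320). In the top view the deck corners are near (425,210), (556,212), (555,403) and (418,398). I'll fit the pose and enlarge the well.

```bash
python3 - <<'E'
from h import *
from scipy.optimize import least_squares
C=cal('top');S=.64
uv=np.array([[425,210],[556,212],[555,403],[418,398],[440,245],[487,245],[487,376],[436,375]])*S
L=np.array([[.16,.076],[.16,-.17],[-.19,-.17],[-.19,.076],[.1,.045],[.1,-.045],[-.147,-.045],[-.147,.045]])
W=np.array([onz(C,u,.12)[:2] for u in uv])
f=lambda p:(L@np.array([[np.cos(p[2]),-np.sin(p[2])],[np.sin(p[2]),np.cos(p[2])]]).T+p[:2]-W).ravel()
r=least_squares(f,[.5,0,0]);print(r.x,f(r.x).reshape(-1,2)*1e3)
t=cv2.imread('pics/raw_top.png')[125:270,220:370];s=cv2.imread('pics/raw_scene.png')[155:255,190:290]
g=np.hstack([cv2.resize(t,None,fx=4,fy=4,interpolation=2)[:400*10//10][:500,:400],cv2.resize(s,(400,400),interpolation=2)[:500] if 0 else cv2.copyMakeBorder(cv2.resize(s,(400,400),interpolation=2),0,100,0,0,0)])
cv2.imwrite('pics/c1.png',g)
E
```

```text
[ 0.64404758 -0.12926057 -0.02033782] [[ 1.07529825  2.91525274]
 [-1.41996807 -0.77247639]
 [-1.72783421 -1.20101445]
 [-2.9592702  -0.88986536]
 [ 6.27692074  1.15095436]
 [ 3.8976795  -2.24311859]
 [-3.05208564  1.51579466]
 [-2.09074036 -0.47552695]]Traceback (most recent call last):
  File "<stdin>", line 10, in <module>
    return _nx.concatenate(arrs, 1, dtype=dtype, casting=casting)
           ~~~~~~~~~~~~~~~^^^^^^^^^^^^^^^^^^^^^^^^^^^^^^^^^^^^^^^
ValueError: all the input array dimensions except for the concatenation axis must match exactly, but along dimension 0, the array at index 0 has size 400 and the array at index 1 has size 500
```

```bash
python3 - <<'E'
from h import *
t=cv2.imread('pics/raw_top.png')[150:250,260:320];s=cv2.imread('pics/raw_scene.png')[165:245,190:270]
cv2.imwrite('pics/c1.png',np.hstack([cv2.resize(t,(330,550),interpolation=2),cv2.resize(s,(470,550),interpolation=2)]))
st=readout.state();T=R.from_quat(st['tcp_rot']).as_matrix();print(T.round(3))
c=viewer.get_calibration('wrist');print(np.round(c['hand_eye'],3),c['fx'])
# shift to reach over the well
for g in ([.56,-.13,.36],[.52,-.13,.36]): print((T.T@(np.array(g)-st['tcp_pos'])*100).round(1))
E
```

```text
[[-0.     0.289  0.957]
 [-0.001  0.957 -0.289]
 [-1.    -0.001 -0.   ]]
[[-0.    -0.269  0.963 -0.143]
 [ 1.    -0.001 -0.    -0.   ]
 [ 0.001  0.963  0.269 -0.067]
 [ 0.     0.     0.     1.   ]] 345.2397005412913
[-12.9 -58.8  57.4]
[-12.9 -59.9  53.5]
```

View pics/c1.png

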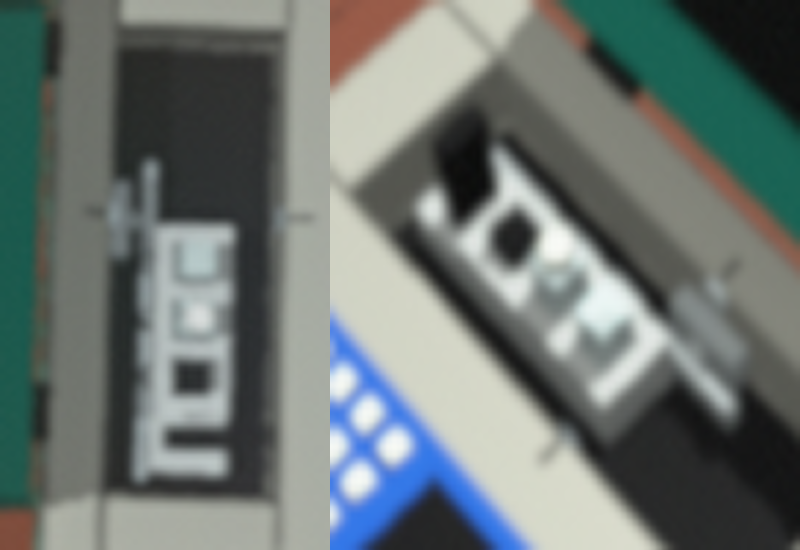

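The top crop shows the stoppered cell (white dot, crop 198,318) in the middle pocket, the black block in the near one and the blank in the far one. So the target is carriage 0. I'll move over it for a wrist view, which will confirm this.

Emit:
carry_out:
  moves:
    - [-5,0,0,0,1]
    - [-10,0,0,0,1]
    - [-10,-5,5,-0.1,1]
    - [-10,-57,63,-0.273,1]
    - [-10,-57,63,-0.273,1]
    - [-10,-57,63,-0.273,1]
    - [-10,-57,63,-0.273,1]
    - [-10,-57,63,-0.273,1]
    - [-10,-57,63,-0.273,1]
    - [-10,-57,63,-0.273,1]
    - [-10,-57,63,-0.273,1]
    - [-10,-57,63,-0.273,1]
    - [-10,-57,63,-0.273,1]
    - [-10,-57,63,-0.273,1]
    - [-10,-57,63,-0.273,1]
    - [-10,-57,63,-0.273,1]
    - [-10,-57,63,-0.273,1]
    - [-10,-57,63,-0.273,1]
    - [-10,-57,63,-0.273,1]
    - [-10,-57,63,-0.273,1]

```text
time: 2.1
tcp_pos: [0.6208, -0.134, 0.3299]
tcp_rot: [0.008, 0.707, -0.009, 0.707]
wrist_force: [-0.8, 1.0, -1.1]
opening: 1.002
```

```bash
python3 - <<'E'
from h import *
st=readout.state();snap('wrist','w1.png',scale=1.5)
print(st['time'],st['tcp_pos'],st['joint_pos'].round(3));np.save('w1.npy',np.r_[st['tcp_pos'],st['tcp_rot']])
C=cal('top')
def P(x,y,z,p=(.644,-.1293,-.0203)):
    c,s=np.cos(p[2]),np.sin(p[2]);return [p[0]+c*x-s*y,p[1]+s*x+c*y,z]
for th in (1.75,1.8,1.85,1.9,1.95):
    y=.08-.13*np.cos(th)+.042*np.sin(th);z=.12+.13*np.sin(th)+.042*np.cos(th)
    y2=.08-.13*np.cos(th);z2=.12+.13*np.sin(th)
    print(th,(proj(C,[P(-.155,y,z),P(.11,y,z),P(.11,y2,z2)])/.64).round().tolist())
E
```

```text
2.1 [ 0.62080332 -0.13401873  0.32985392] [-3.060e-01  4.370e-01  1.171e+00 -1.000e-03  1.534e+00 -1.853e+00]
1.75 [[378.0, 382.0], [383.0, 218.0], [409.0, 218.0]]
1.8 [[374.0, 381.0], [380.0, 219.0], [405.0, 218.0]]
1.85 [[371.0, 381.0], [376.0, 219.0], [401.0, 218.0]]
1.9 [[368.0, 381.0], [373.0, 220.0], [397.0, 218.0]]
1.95 [[364.0, 381.0], [370.0, 220.0], [393.0, 219.0]]
```

View pics/w1.png

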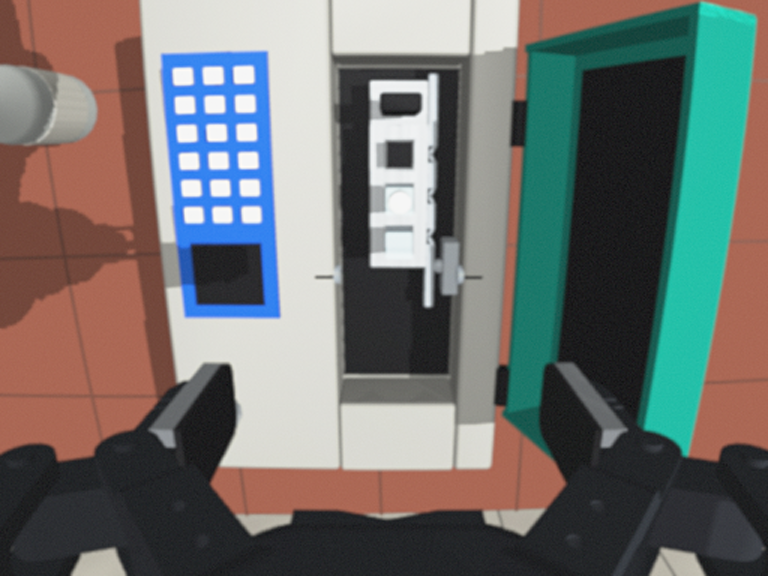

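```bash
python3 - <<'E'
from h import *
from scipy.optimize import least_squares
w=np.load('w1.npy');C=cal('wrist',dict(tcp_pos=w[:3],tcp_rot=w[3:]))
uv=np.array([[333,55],[471,55],[340,403],[456,403],[323,277],[475,277],[453,468],[178,391] ])/1.5
L=np.array([[-.147,-.045],[-.147,.045],[.1,-.045],[.1,.045],[0,None or -.055],[0,.055]])
W=np.array([onz(C,u,.12)[:2] for u in uv[:6]])
f=lambda p:(L@np.array([[np.cos(p[2]),-np.sin(p[2])],[np.sin(p[2]),np.cos(p[2])]]).T+p[:2]-W).ravel()
r=least_squares(f,[.64,-.13,0]);print(r.x,(f(r.x).reshape(-1,2)*1e3).round(1).tolist())
for n,u,z in(('tabtop near',(401,94),.15),('tab far',(401,114),.15),('tabL',(381,104),.15),('tabR',(421,104),.15),('carr far end',(400,268),.104),('carr near end',(400,82),.104),('stopper',(400,201),.138)):
    p=onz(C,np.array(u)/1.5,z)[:2]-r.x[:2];c,s=np.cos(r.x[2]),np.sin(r.x[2]);print(n,(c*p[0]+s*p[1]).round(4),(-s*p[0]+c*p[1]).round(4))
T=R.from_quat(w[3:]).as_matrix();c,s=np.cos(r.x[2]),np.sin(r.x[2])
print('tool yaw',np.arctan2(T[1,2],T[0,2]), T[:,1])
for x in(-.150,-.135):
  g=np.array([r.x[0]+c*x,r.x[1]+s*x,.137]);print(g,(T.T@(g-w[:3])*100).round(2))
E
```

```text
[ 0.6473069  -0.12694871 -0.02858206] [[-0.1, -0.9], [0.5, 0.4], [0.1, -0.8], [0.5, 0.8], [-0.7, -1.0], [-0.1, 1.6]]
tabtop near -0.1202 -0.0009
tab far -0.1087 -0.0008
tabL -0.1144 -0.0128
tabR -0.1146 0.0111
carr far end -0.0021 0.0007
carr near end -0.1319 -0.0006
stopper -0.0551 -0.0006
tool yaw -0.023534961111572616 [ 2.35322032e-02  9.99722718e-01 -8.49633306e-04]
[ 0.49736817 -0.12266199  0.137     ] [ 19.29   0.86 -12.35]
[ 0.51236204 -0.12309066  0.137     ] [ 19.29   0.85 -10.85]
```

Confirmed: the stopper is in the middle pocket (400,201), with the block near and the blank far. The carriage is at about -0.054. I'll shut the fingers and come down behind the tab.

Emit:
carry_out:
  moves:
    - [0,0.5,-5,-0.005,0]
    - [0,0.9,-10,-0.005,0]
    - [0,0.9,-12.5,-0.005,0]
    - [5,0.9,-12.5,-0.005,0]
    - [10,0.9,-12.5,-0.005,0]
    - [14,0.9,-12.5,-0.005,0]
    - [17,0.9,-12.5,-0.005,0]
    - [19,0.9,-12.5,-0.005,0]
    - [19.3,0.9,-12.5,-0.005,0]
    - [19.3,0.9,-12.5,-0.005,0]

```text
time: 3.15
tcp_pos: [0.4939, -0.117, 0.1385]
tcp_rot: [0.005, 0.707, -0.005, 0.707]
wrist_force: [0.3, -0.3, -0.2]
opening: 0.003
```

```bash
cat >> h.py <<'E'
PP=(.6473,-.12695,-.02858)
def loc(p):
    d=np.array(p[:2])-PP[:2];c,s=np.cos(PP[2]),np.sin(PP[2]);return np.array([c*d[0]+s*d[1],-s*d[0]+c*d[1],p[2]])
def rep():
    s=readout.state();print(s['time'],'loc',loc(s['tcp_pos']).round(4),'F',s['wrist_force'].round(1),'op',round(s['opening'],2));return s
E
python3 - <<'E'
from h import *
rep();snap('wrist','w2.png',scale=1.5)
E
```

```text
3.15 loc [-0.1536  0.0055  0.1385] F [ 0.3 -0.3 -0.2] op 0.0
```

View pics/w2.png

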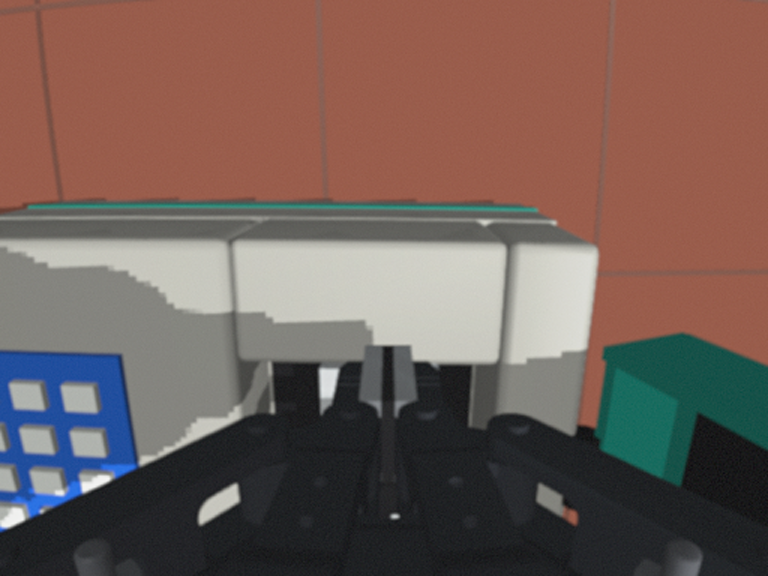

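The fingertips stand just behind the tab, about 5 mm left of centre. I'll push slowly.

Emit:
carry_out:
  moves:
    - [0,-0.5,0.8,0,0]
    - [0,-0.5,1.6,0,0]
    - [0,-0.5,2,0,0]
    - [0,-0.5,2.3,0,0]
    - [0,-0.5,2.6,0,0]
    - [0,-0.5,2.9,0,0]
    - [0,-0.5,3.2,0,0]

```text
time: 3.9
tcp_pos: [0.5263, -0.1231, 0.1383]
tcp_rot: [0.005, 0.707, -0.005, 0.707]
wrist_force: [-2.4, -0.4, 1.5]
opening: -0.0
```

```bash
python3 - <<'E'
from h import *
rep();a=viewer.snapshot('top')[:,:,::-1]
cv2.imwrite('pics/raw_t2.png',a)
E
```

```text
3.9 loc [-0.1211  0.0004  0.1383] F [-2.4 -0.4  1.5] op -0.0
```

Emit:
carry_out:
  moves:
    - [0,0,0.3,0,0]
    - [0,0,0.6,0,0]
    - [0,0,0.9,0,0]
    - [0,0,1.2,0,0]
    - [0,0,1.5,0,0]
    - [0,0,1.8,0,0]
    - [0,0,2.1,0,0]
    - [0,0,2.4,0,0]
    - [0,0,2.6,0,0]
    - [0,0,2.6,0,0]

```text
time: 4.95
tcp_pos: [0.5527, -0.1236, 0.1383]
tcp_rot: [0.005, 0.707, -0.005, 0.707]
wrist_force: [0.2, -0.4, 0.3]
opening: 0.004
```

```bash
python3 - <<'E'
from h import *
rep();a=viewer.snapshot('top')[:,:,::-1];b=viewer.snapshot('scene')[:,:,::-1]
cv2.imwrite('pics/raw_t3.png',a);cv2.imwrite('pics/raw_s3.png',b)
t=a[150:250,260:320];s=b[165:245,190:270]
cv2.imwrite('pics/c3.png',np.hstack([cv2.resize(t,(330,550),interpolation=2),cv2.resize(s,(470,550),interpolation=2)]))
E
```

```text
4.95 loc [-0.0947  0.0007  0.1383] F [ 0.2 -0.4  0.3] op 0.0
```

View pics/c3.png

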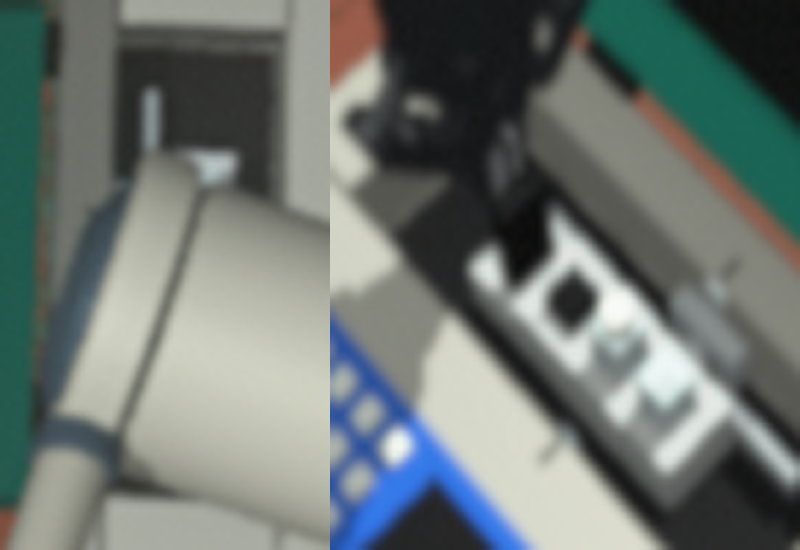

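The scene crop shows the stopper now at about (615,305), before (560,245), and the force on the tool is nil. I'll work out the carriage position.

```bash
python3 - <<'E'
from h import *
C=cal('scene')
for u in((560,245),(615,305)):
  print(loc(onz(C,(190+(u[0]-330)/5.875,165+u[1]/6.875),.138)))
for p in(-.054,-.03,-.02,-.01,0):
  c,s=np.cos(PP[2]),np.sin(PP[2]);q=proj(C,[[PP[0]+c*p,PP[1]+s*p,.138]])[0];print(p,330+(q[0]-190)*5.875,(q[1]-165)*6.875)
C=cal('top')
for v in(160,90): print(loc(onz(C,(260+150/5.5,150+v/5.5),.104)))
E
```

```text
[-0.05225038  0.00034274  0.138     ]
[-1.67737021e-02  1.05457560e-04  1.38000000e-01]
-0.054 556.7234356718 242.66604364744967
-0.03 593.9621691460579 282.74272900589716
-0.02 609.7089274417851 299.68193320258115
-0.01 625.5928888886234 316.76415066118034
0 641.6150975178186 333.9903850476894
[0.02826733 0.02263347 0.104     ]
[0.06579411 0.02374439 0.104     ]
```

Emit:
carry_out:
  moves:
    - [0,0,0.3,0,0]
    - [0,0,0.6,0,0]
    - [0,0,0.8,0,0]
    - [0,0,1,0,0]
    - [0,0,1.1,0,0]
    - [0,0,1.2,0,0]
    - [0,0,1.3,0,0]
    - [0,0,1.4,0,0]

```text
time: 5.85
tcp_pos: [0.5663, -0.1238, 0.1383]
tcp_rot: [0.005, 0.707, -0.005, 0.707]
wrist_force: [-1.0, 0.2, -0.7]
opening: -0.001
```

```bash
python3 - <<'E'
from h import *
rep();b=viewer.snapshot('scene')[:,:,::-1]
cv2.imwrite('pics/raw_s4.png',b);rep()
cv2.imwrite('pics/c4.png',cv2.resize(b[190:235,220:280],(800,600),interpolation=2))
E
```

```text
5.85 loc [-0.0811  0.0009  0.1383] F [-1.   0.2 -0.7] op -0.0
5.9 loc [-0.0809  0.0008  0.1383] F [ 0.8 -0.   0. ] op 0.0
```

View pics/c4.png

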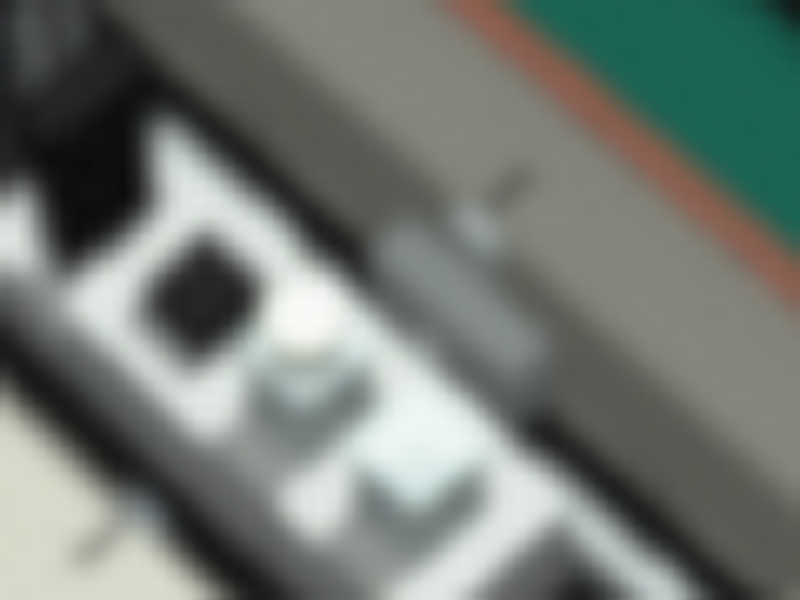

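The stopper at (308,315) in the crop is raw (243.1,213.6), which matches the predicted position for carriage 0 (243.0,213.6). I'll retract and confirm from above.

Emit:
carry_out:
  moves:
    - [0,0,-0.7,0,0]
    - [0,0,-2,0,0]
    - [-4,0,-2,0,0]
    - [-9,0,-2,0,0]
    - [-14,0,0,0,0]
    - [-19,0,3,0,0]
    - [-19,0,5.5,0,0]
    - [-19,0,6,0,0]
    - [-19,0,6,0,0]

```text
time: 6.8
tcp_pos: [0.626, -0.1245, 0.3274]
tcp_rot: [0.005, 0.707, -0.005, 0.707]
wrist_force: [-0.9, -0.3, -0.4]
opening: -0.002
```

```bash
python3 - <<'E'
from h import *
s=rep();snap('wrist','w3.png');print(s['joint_velocities'].round(3))
C=cal('wrist',s);im=cv2.imread('pics/raw_w3.png');c,sn=np.cos(PP[2]),np.sin(PP[2])
cr=im[90:240,170:370]
cv2.imwrite('pics/w3c.png',cv2.resize(cr,(800,600),interpolation=2))
for p in(-.03,-.003,0,.003):
  print(p,((proj(C,[[PP[0]+c*p,PP[1]+sn*p,.138]])[0]-[170,90])*4).round(1))
print(((proj(C,[[PP[0]-sn*y,PP[1]+c*y,.12] for y in(-.055,.055)])-[170,90])*4).round(1))
E
```

```text
6.8 loc [-0.0214  0.0018  0.3274] F [-0.9 -0.3 -0.4] op -0.0
[-0.006 -0.012  0.051  0.    -0.005 -0.003]
-0.03 [348.5 260.1]
-0.003 [347.1 367.4]
0 [347.  379.1]
0.003 [346.8 390.7]
[[137.6 358.7]
 [556.8 364.2]]
```

View pics/w3c.png

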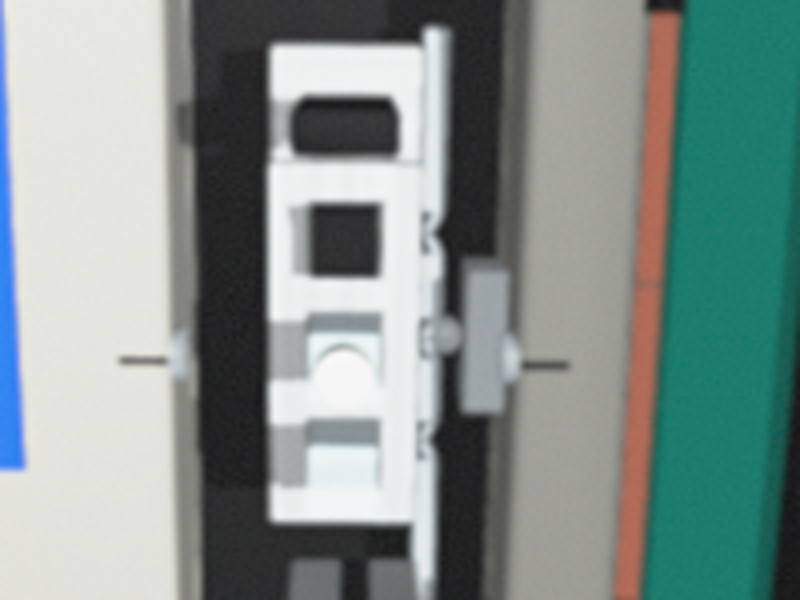

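The wrist crop shows the roller seated in the middle notch and the stopper at (343,377) on the index lines (predicted 347,379). All the cells are in their pockets. Next I go over the open lid to its outer side.

Emit:
carry_out:
  moves:
    - [-2,4,0,0,0]
    - [-2,9,0,0,0]
    - [-2,14,0,0,0]
    - [-2,19,0,0,0]
    - [-2,22,0,0,0]
    - [1,22,0,0,0]
    - [6,22,0,0,0]
    - [10,22,0,0,0]
    - [12,22,0,0,0]
    - [12,22,0,0,0]

```text
time: 7.85
tcp_pos: [0.6262, 0.0948, 0.2047]
tcp_rot: [0.005, 0.71, -0.006, 0.705]
wrist_force: [0.2, 0.3, 0.6]
opening: -0.002
```

```bash
python3 - <<'E'
from h import *
s=rep();snap('scene','s5.png',crop=(180,80,380,230),scale=4)
Y,Z=loc(s['tcp_pos'])[1:]*1e2
for th in np.r_[1.9:1.5:-.1,1.5:0:-.1,0]:
  if th>1.57: y=8-13*np.cos(th)+4.2*np.sin(th)+1.4; z=20.5
  else: y=8-10*np.cos(th)+4.2*np.sin(th)+1.4; z=12+10*np.sin(th)+4.2*np.cos(th)
  print(round(th,2),'x',round(Z-z,1),'y',round(y-Y,1))
E
```

```text
7.85 loc [-0.0274  0.2211  0.2047] F [0.2 0.3 0.6] op -0.0
1.9 x -0.0 y -4.5
1.8 x -0.0 y -5.7
1.7 x -0.0 y -6.9
1.6 x -0.0 y -8.1
1.5 x -1.8 y -9.2
1.4 x -2.1 y -10.3
1.3 x -2.3 y -11.3
1.2 x -2.4 y -12.4
1.1 x -2.3 y -13.5
1.0 x -2.2 y -14.6
0.9 x -2.0 y -15.6
0.8 x -1.6 y -16.7
0.7 x -1.2 y -17.6
0.6 x -0.6 y -18.6
0.5 x -0.0 y -19.5
0.4 x 0.7 y -20.3
0.3 x 1.5 y -21.0
0.2 x 2.4 y -21.7
0.1 x 3.3 y -22.2
0.0 x 4.3 y -22.7
```

View pics/s5.png

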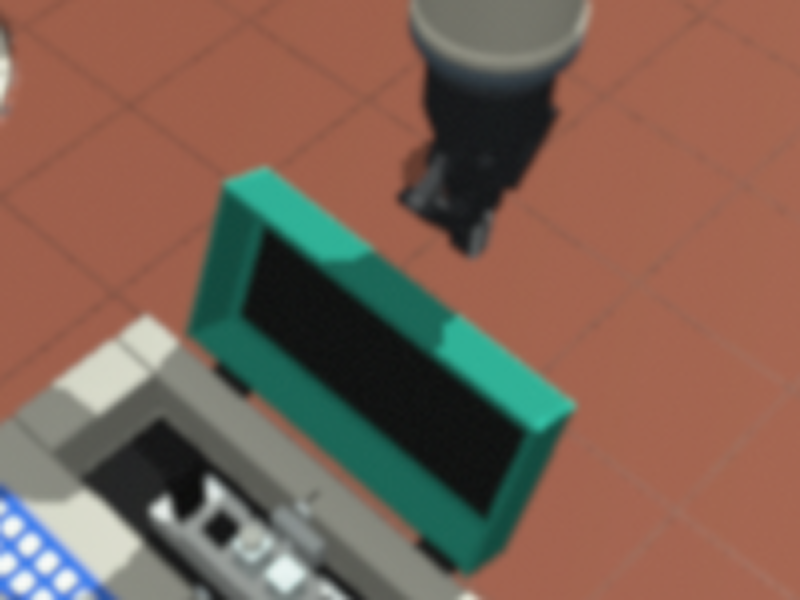

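The scene crop shows the shut fingers (475,245) outside the lid with a clear gap. I'll push the lid over.

Emit:
carry_out:
  moves:
    - [0,-1.5,0,0,0]
    - [0,-3,0,0,0]
    - [0,-4,0,0,0]
    - [0,-4.6,0,0,0]
    - [0,-5.2,0,0,0]
    - [-0.2,-5.8,0,0,0]
    - [-0.5,-6.4,0,0,0]
    - [-0.8,-7,0,0,0]
    - [-1.1,-7.6,0,0,0]
    - [-1.5,-8.2,0,0,0]
    - [-1.8,-8.8,0,0,0]
    - [-1.9,-9.3,0,0,0]
    - [-2.1,-9.9,0,0,0]
    - [-2.2,-10.5,0,0,0]

```text
time: 9.3
tcp_pos: [0.6279, -0.0101, 0.2305]
tcp_rot: [0.005, 0.707, -0.005, 0.707]
wrist_force: [-0.8, 3.4, 3.1]
opening: -0.0
```

```bash
python3 - <<'E'
from h import *
s=rep();print(s['tcp_rot'])
E
```

```text
9.3 loc [-0.0227  0.1162  0.2305] F [-0.8  3.4  3.1] op -0.0
[ 0.00522553  0.70704719 -0.00518325  0.70712807]
```

Emit:
carry_out:
  moves:
    - [0.2,-0.4,0,0,0]
    - [0.3,-0.85,0,0,0]
    - [0.25,-1.4,0,0,0]
    - [0.2,-1.9,0,0,0]
    - [0.2,-2.5,0,0,0]
    - [0.2,-3,0,0,0]
    - [0.3,-3.5,0,0,0]
    - [0.35,-4.1,0,0,0]
    - [0.5,-4.6,0,0,0]
    - [0.6,-5.15,0,0,0]
    - [0.8,-5.7,0,0,0]
    - [0.95,-6.2,0,0,0]
    - [1.15,-6.7,0,0,0]
    - [1.4,-7.15,0,0,0]
    - [1.65,-7.6,0,0,0]
    - [1.95,-8.1,0,0,0]
    - [2.25,-8.55,0,0,0]
    - [2.55,-9,0,0,0]

```text
time: 11.1
tcp_pos: [0.6265, -0.1001, 0.2044]
tcp_rot: [0.005, 0.707, -0.005, 0.707]
wrist_force: [-0.1, 0.2, 3.9]
opening: -0.002
```

```bash
python3 - <<'E'
from h import *
s=rep();snap('scene','s6.png',crop=(160,80,360,230),scale=4);rep()
E
```

```text
11.1 loc [-0.0216  0.0263  0.2044] F [-0.1  0.2  3.9] op -0.0
11.15 loc [-0.0218  0.0257  0.2039] F [ 1.1 -0.8  0.8] op 0.0
```

View pics/s6.png

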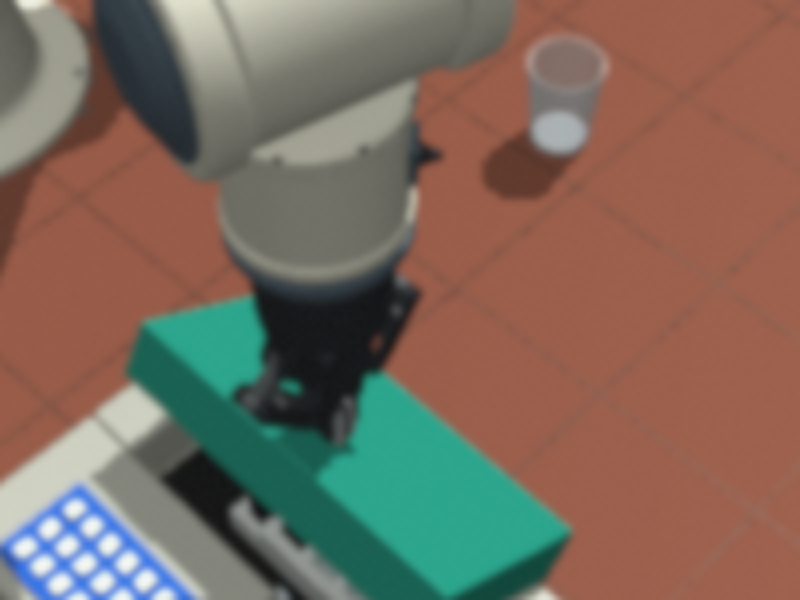

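The lid is at roughly 0.5 rad with the fingertip on its outer face (340,435), about 30 mm from the edge. I'll continue slowly.

Emit:
carry_out:
  moves:
    - [0.3,-0.4,0,0,0]
    - [0.65,-0.8,0,0,0]
    - [1,-1.1,0,0,0]
    - [1.4,-1.5,0,0,0]
    - [1.7,-1.7,0,0,0]
    - [2,-1.9,0,0,0]
    - [2.3,-2.1,0,0,0]
    - [2.55,-2.3,0,0,0]
    - [2.8,-2.45,0,0,0]
    - [3,-2.6,0,0,0]
    - [3.2,-2.7,0,0,0]
    - [3.4,-2.8,0,0,0]
    - [3.5,-2.85,0,0,0]
    - [3.6,-2.9,0,0,0]
    - [3.7,-2.95,0,0,0]
    - [3.7,-2.95,0,0,0]

```text
time: 12.75
tcp_pos: [0.626, -0.1291, 0.1676]
tcp_rot: [0.005, 0.707, -0.005, 0.707]
wrist_force: [-0.8, -0.8, 0.4]
opening: 0.0
```

```bash
python3 - <<'E'
from h import *
rep()
E
```

```text
12.75 loc [-0.0212 -0.0028  0.1676] F [-0.8 -0.8  0.4] op 0.0
```

Emit:
carry_out:
  moves:
    - [0.1,-0.05,0,0,0]
    - [0.2,-0.1,0,0,0]
    - [0.3,-0.15,0,0,0]
    - [0.4,-0.2,0,0,0]
    - [0.45,-0.2,0,0,0]
    - [0.5,-0.25,0,0,0]
    - [0.55,-0.25,0,0,0]

```text
time: 13.45
tcp_pos: [0.6261, -0.1317, 0.1623]
tcp_rot: [0.005, 0.707, -0.005, 0.707]
wrist_force: [-0.6, -1.0, 1.3]
opening: -0.001
```

Emit:
carry_out:
  moves:
    - [0.05,0,0,0,0]
    - [0.1,0,0,0,0]

```text
time: 13.65
tcp_pos: [0.6262, -0.1318, 0.162]
tcp_rot: [0.005, 0.707, -0.005, 0.707]
wrist_force: [-5.4, 1.1, 17.2]
opening: 0.001
```

The force rises sharply at z = 0.162, so the lid is on its stop. I'll hold briefly with a touch more pressure, then lift off.

Emit:
carry_out:
  moves:
    - [0.03,0,0,0,0]
    - [0.03,0,0,0,0]

```text
time: 13.85
tcp_pos: [0.6262, -0.1318, 0.162]
tcp_rot: [0.005, 0.707, -0.005, 0.707]
wrist_force: [-4.8, 0.4, 14.0]
opening: 0.005
```

Emit:
carry_out:
  moves:
    - [-0.3,0,0,0,0]
    - [-1.5,0,0,0,0]
    - [-5,0,0,0,0]
    - [-10,0,0,0,0]
    - [-14,0,-4,0,0]
    - [-16,0,-9,0,0]
    - [-16,0,-14,0,0]
    - [-16,0,-14,0,0]

```text
time: 14.65
tcp_pos: [0.482, -0.129, 0.3227]
tcp_rot: [0.005, 0.707, -0.006, 0.707]
wrist_force: [-0.8, -0.3, -0.3]
opening: -0.002
```

```bash
python3 - <<'E'
from h import *
rep();a=viewer.snapshot('scene')[:,:,::-1];cv2.imwrite('pics/s7.png',cv2.resize(a[110:350,90:370],(700,600),interpolation=2))
C=cal('scene');c,s=np.cos(PP[2]),np.sin(PP[2])
for th in(0,.03,.06):
  y=.08-.13*np.cos(th)+.042*np.sin(th);z=.12+.13*np.sin(th)+.042*np.cos(th)
  y2=.08-.13*np.cos(th);z2=.12+.13*np.sin(th)
  q=proj(C,[[PP[0]+c*x-s*v,PP[1]+s*x+c*v,w] for x,v,w in((.11,y,z),(-.155,y,z),(.11,y2,z2),(-.155,y2,z2))])
  print(th,((q-[90,110])*2.5).round(1).tolist())
E
```

```text
14.65 loc [-0.1652 -0.0067  0.3227] F [-0.8 -0.3 -0.3] op -0.0
0 [[423.8, 356.0], [242.7, 182.9], [424.2, 373.3], [249.4, 204.5]]
0.03 [[424.8, 353.4], [243.0, 180.0], [424.2, 371.7], [248.9, 202.6]]
0.06 [[425.9, 350.7], [243.5, 177.1], [424.3, 370.1], [248.4, 200.5]]
```

View pics/s7.png

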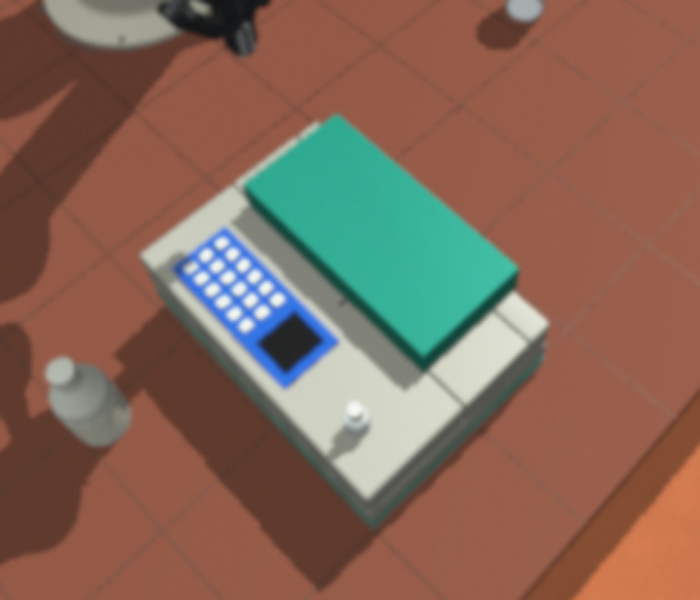

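The lid's free corners at about (425,357) and (245,187) fit the fully shut prediction. The vial, flask and beaker are standing, and the robot touches nothing.

```bash
python3 -c "
from rig import job; print(job.finish_job())"
```

```text
the job is handed in; nothing more can be done
None
```

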